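# Lock a record magazine segment in the lever-arch holder

### The arm

A 7-joint arm with a two-finger parallel gripper is mounted at the origin on the work surface. World frame = base frame: x ahead of the robot, y to its left, z up, the work surface at z = 0. Lengths are in m, angles in rad, forces in N, time in s.
With the tool pointing down it reaches from about 0.4 to 0.875 m from the base axis. Payload 19.3 kg.
Tool frame: the origin (TCP) lies between the finger pads; the fingertips stand bot.tcp_to_tips ahead of it and the grasp point (between the pads) lies 3 mm ahead of it (bot.tcp_to_tips is the distance from the TCP to the fingertips, in m); x points along the fingers, y is the direction in which the jaws open and shut, and the axes are right-handed (so a half turn about x gives the same grasp; the last joint's range is limited). The gripper opens to 85 mm and grips with 20 to 120 N. Pads are 22 mm wide; open, the fingers measure 114 mm over their backs; the gripper's body (76 mm by 85 mm) begins 54 mm behind the grasp point. The pads swing forward as they close: fully open they stand 13 mm farther back than shut.
Start: joints at [1.039, 0.521, -0.036, 1.599, 0.021, 1.021, -0.113], TCP at [0.278, -0.56, 0.253] pointing down, gripper open.
Joint ranges: [-2.91, 2.91], [-0.3, 2.13], [-1.5, 1.42], [0.17, 2.43], [-1.26, 4.41], [0.16, 1.93], [-2.52, 2.52]. Speed limits (rad/s): [1.89, 1.89, 2.39, 2.39, 3.01, 3.01, 3.01].

### API

Orientations are given as [roll, pitch, yaw] about the fixed x, y, z axes, in that order (R = Rz(yaw) Ry(pitch) Rx(roll)).
In Python, from workcell import bot, eyes gives the robot as it stands. The module is installed in compiled form; this text tells all that it offers.
- The arm moves only by the tool step_arm, never from a script. Its argument "targets" is a list that holds one entry, the list of rows, each a list of 7 numbers: the shift along the tool's x, y, z in cm, then the turn, a rotation vector about the tool's x, y, z in rad, then the opening, from 0 (shut) to 1 (fully open). A call has 1 to 10 rows; each row is the pose to reach, as a shift and turn from the pose measured when the call began, along the tool's axes at that moment; what a row does not reach only later rows make up. A row lasts 1/10 s, in which the tool goes at most 50 mm and 8.59 degrees, less where a joint would pass 70% of its speed; a pose out of reach is approached as far as the arm can. A call with a gripper value outside its range is refused whole. The fingers move at their own pace and stop on an object; "grip_force" is the grip in N (left out, the last holds). Time passes only in rows, so rows that repeat a pose let the fingers close. It gives the time, the measured TCP pose, the force and the opening at its end, in the units of the state.
- bot.observe(): the state, without advancing time (a new reading comes with each control period).
- eyes.grab_frame(name): name is "scene" or "top"; returns the picture (480x640x3 uint8, red, green, blue); there is no depth.
- eyes.get_calibration(name): a dict with "fx", "fy", "cx", "cy" (pixels), "k1" (the pictures are not rectified: a ray, as slopes to the right and down, at radius r is drawn at 1 + k1 r^2 times it, then the intrinsics apply), "camera_from_world" (4x4, takes a point from world to camera coordinates). Camera axes: x right, y down, z forward; pixel columns grow to the right and rows downward; lengths in m; the calibration is good to about 2 mm. A picture is of the moment at which its call begins. get_calibration takes no time and is no camera call.
- bot.job_done(): hands the job in, once; it reports no verdict.
The state is a dict: "clock": time; "qpos": joint angles; "qd": joint speeds; "joint_efforts": joint torques, N m; "position": TCP position; "tool_rot": TCP orientation; "force": force on the tool from outside, world axes, zero at the start; "moment": the same for the moment, N m; "grip_width": finger opening in m.
Only numpy, scipy, OpenCV 4.12 (cv2) and the standard library are available. Lean on these libraries where they do the work, as an engineer would, in place of code of your own. Each camera call takes 0.05 s, during which the arm holds its last target.

### The job

Lift the red-ended lever of the holding fixture so that its two arches spring wide open, then set the steel record magazine segment flat on the fixture with its two holes over the two posts. Then push the lever back down to close the arches, pressing it firmly but gently onto its lower stop before letting go (do not ram the lever against its stops or the segment against the fixture), and leave the other parts on the bench where they are.

Things in the scene. Friction and masses are not known exactly. Their poses are not given: they have to be found in the camera images.
- fixture: Holding fixture fixed to the bench: oak board 165 x 210 x 10 mm with a steel plate, seating surface 12 mm above the bench. Origin at bench level under the midpoint of its two posts; y along the posts' line towards the lever, x from the posts to the hinges, z up. Board spans x -77..88, y -77..133 mm. Posts: 8 mm diameter, at x 0, y -45 and +45 mm.
- arches: The two steel arches (7 mm bar), hinged along the fixture's y; origin on the hinge at x 52, z 22 mm of the fixture. Closed they reach over to the post tops, up to 64 mm high, and block the posts; fully open they stand behind fixture x = 36 mm, up to 83 mm high. They are geared to the lever and turn 1.25 times its angle.
- post_right (a point): Centre of the top of the post at y = -45 mm of the fixture, 40 mm above the bench; the top 3 mm is bevelled from 8 to 5.6 mm diameter
- post_left (a point): Centre of the top of the post at y = +45 mm of the fixture (the lever's side), 40 mm above the bench, bevelled alike
- lever (a joint): Lever angle, rad: 0 home (level, arches closed), 1.0 open at its upper stop. Over-centre spring, friction: 6 N at the roller starts it, past 0.25 it springs open; closing takes up to 12 N, under 4 N near home; below 0.15 it stays where left. The stops yield a hair, too little to see: -0.005 under 10 N, -0.010 under 21 N at the roller. A firm press is 10 to 20 N; over 28 N (-0.0135) is ramming.
- lever_roller (a point): Centre of the lever's end, where a red cross roller sits: axis along the fixture's y, 22 mm long, 16 mm diameter, free to float 6 mm sideways. Pinch it on its flat ends from above, or push it. It runs on an arc of 90 mm about the hinge, from fixture x -45, y 95, z 50 mm (home) up and towards +x, to a top of 135 mm above the bench when open. The lever bar is 8 mm wide, 6 mm thick.
- lever_hinge (a point): Point on the lever's hinge axis (along the fixture's y), at x 45, y 95, z 50 mm of the fixture
- segment: Loose steel record magazine segment, about 0.4 kg. Origin at the centre of its underside, y along it. Foot 44 (x) x 120 (y) x 6 mm, through holes of 10 mm diameter at y -45 and +45 mm. Upright web for gripping, 10 mm thick (x), 60 mm long (y), top at 58 mm; low fins beside it, tops at 16 mm. Same after half a turn. Over 30 N against the fixture is forcing it.
- cabinet_handle: Chrome cabinet handle, loose bystander, 116 mm long, 35 mm high; origin at the centre of its underside
- tube_base: Green bakelite tube base with brass pins up, loose bystander, 40 mm diameter, 42 mm high; origin at the centre of its underside
- heat_sink: Copper finned heat sink, loose bystander, 55 x 65 x 32 mm; origin at the centre of its underside
Mind the look-alikes: they are no part of the job. Leave any purple or turquoise look-alike of the segment alone.

How it is judged:
On the way, in this order (a step that is already met when the one before it is completed fails the run):
1. the lever is lifted and the arches are wide open (value of joint lever above 0.9 rad), for 0.2 s.
2. the segment sits flat on the fixture over both posts, arches still open (value of joint lever above 0.9 rad and z of segment in the frame of fixture below 0.0145 m and horizontal distance between segment and fixture below 0.004 m and angle between the y axis of segment and the y axis of fixture, either way round below 0.08 rad), for 0.2 s.
3. the lever is pressed home, firmly onto its lower stop (about 8 N or more at the roller) (value of joint lever below -0.004 rad), for 0.1 s.
At the end, for the whole second after the job is handed in: The lever is within 0.03 rad of home (arches closed over the posts), and the segment lies at rest flat on the fixture's plate (underside within 2.5 mm of it, tilt under 0.05 rad) with a post through each hole (centre within 4 mm, lined up within 0.08 rad) (value of joint lever below 0.03 rad and z of segment in the frame of fixture between 0.009 and 0.0145 m and horizontal distance between segment and fixture below 0.004 m and angle between the y axis of segment and the y axis of fixture, either way round below 0.08 rad and angle between segment's own z axis and vertical below 0.05 rad and linear speed of segment below 0.01 m/s); the robot touches nothing.
It fails at once if the lever is rammed against a stop (about 28 N or more at the roller) (value of joint lever below -0.0135 rad or value of joint lever above 1.025 rad).
It fails at once if the segment is forced against the fixture: more than 30 N (contact force between segment and fixture above 30 N).
It fails at once if the cabinet handle is moved more than 20 mm (distance of cabinet_handle from where it was at the start of the episode above 0.02 m).
It fails at once if the tube base is moved more than 20 mm (distance of tube_base from where it was at the start of the episode above 0.02 m).
It fails at once if the heat sink is moved more than 20 mm (distance of heat_sink from where it was at the start of the episode above 0.02 m).
It also fails if it takes over 72 s, if anything falls off the work surface, if the arm or the gripper's body presses on something with over 40 N, if the wrist force passes 120 N, or if a joint passes its speed limit or range.

## Working session

There is one attempt and no reset: what is moved stays moved. The work goes in short steps, Python scripts to look and compute and a tool call to move; the robot and the scene stay as the last step left them, time stands still between calls to the robot, and variables do not carry over. Pictures are saved under pics/ and viewed, and the job is handed in when it is done.

Besides the shell and the picture viewer there is one more tool, called by a JSON object that holds its "api" and its "payload". step_arm: Moves the arm, as the interface text tells. Its arguments: {"type":"object","properties":{"targets":{"type":"array","items":{"type":"array","items":{"type":"array","items":{"type":"number"}}}},"grip_force":{"type":"number"}},"required":["targets"]}

```bash
mkdir -p pics; python3 - <<'E'
from workcell import bot, eyes
import cv2,numpy as np
s=bot.observe()
for k,v in s.items(): print(k,np.round(v,4))
print(bot.tcp_to_tips)
for n in("scene","top"):
    cv2.imwrite(f"pics/{n}0.png",eyes.grab_frame(n)[:,:,::-1])
    c=eyes.get_calibration(n);print(n,{k:(np.round(v,4).tolist()) for k,v in c.items()})
E
```

```text
clock 0.0
qpos [ 1.0388  0.522  -0.0363  1.6     0.0212  1.0211 -0.1128]
qd [ 0.0001  0.0014  0.0009 -0.0005  0.0006 -0.0005  0.0012]
joint_efforts [ 4.00000e-04 -9.27109e+01  1.98020e+00 -3.69931e+01  1.79000e-02
  8.10000e-03 -1.00000e-04]
position [ 0.2783 -0.5593  0.2527]
tool_rot [-1.5359  1.5696  2.0675]
force [-0.3754 -0.723  -0.2862]
moment [0.0089 0.0362 0.0235]
grip_width 0.0854
0.022
scene {'fx': 466.6999, 'fy': 466.6999, 'cx': 317.7581, 'cy': 242.0506, 'k1': -0.086, 'camera_from_world': [[-0.0301, 0.9992, -0.0261, 0.0005], [0.4975, -0.0077, -0.8674, -0.2395], [-0.8669, -0.0391, -0.4969, 1.519], [0.0, 0.0, 0.0, 1.0]]}
top {'fx': 593.7435, 'fy': 593.7435, 'cx': 320.7069, 'cy': 233.9074, 'k1': -0.0559, 'camera_from_world': [[-0.0085, -1.0, -0.0002, 0.008], [-0.9947, 0.0085, -0.1029, 0.6242], [0.1029, -0.0007, -0.9947, 1.5446], [0.0, 0.0, 0.0, 1.0]]}
```

View pics/scene0.png

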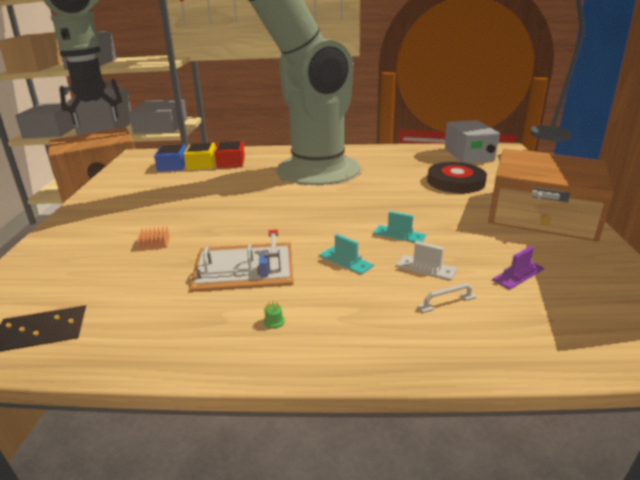

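View pics/top0.png

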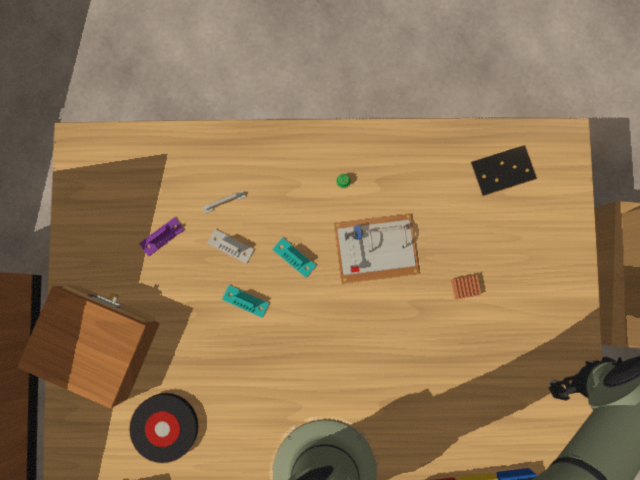

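```bash
cat > h.py <<'E'
import cv2,numpy as np
from workcell import bot,eyes
C={n:eyes.get_calibration(n) for n in("scene","top")}
def K(c): return np.array([[c['fx'],0,c['cx']],[0,c['fy'],c['cy']],[0,0,1]])
def ray(n,uv):
    c=C[n];p=cv2.undistortPoints(np.array([[uv]],float),K(c),np.array([c['k1'],0,0,0.]))[0,0]
    T=np.array(c['camera_from_world']);R=T[:3,:3];return -R.T@T[:3,3],R.T@np.array([p[0],p[1],1])
def plane(n,uv,z):
    o,d=ray(n,uv);return o+d*(z-o[2])/d[2]
def proj(n,P):
    c=C[n];T=np.array(c['camera_from_world']);P=np.atleast_2d(P).astype(float)
    return cv2.projectPoints(P,cv2.Rodrigues(T[:3,:3])[0],T[:3,3],K(c),np.array([c['k1'],0,0,0.]))[0][:,0]
def two(uvs,uvt):
    o1,d1=ray("scene",uvs);o2,d2=ray("top",uvt)
    d1/=np.linalg.norm(d1);d2/=np.linalg.norm(d2)
    st=np.linalg.lstsq(np.c_[d1,-d2],o2-o1,rcond=None)[0]
    a,b=o1+d1*st[0],o2+d2*st[1];return (a+b)/2,np.linalg.norm(a-b)
def crop(n,im,box,s,f):
    u0,v0,u1,v1=box;cv2.imwrite(f,cv2.resize(im[v0:v1,u0:u1,::-1],None,fx=s,fy=s,interpolation=cv2.INTER_CUBIC))
E
python3 - <<'E'
from h import *
t=cv2.imread("pics/top0.png")[:,:,::-1];s=cv2.imread("pics/scene0.png")[:,:,::-1]
a=cv2.resize(t[205:290,325:430,::-1],None,fx=6,fy=6,interpolation=cv2.INTER_CUBIC)
cv2.imwrite("pics/tf.png",a)
crop("t",t,(195,220,275,275),8,"pics/ts.png")
crop("s",s,(185,220,305,295),6,"pics/sf.png")
E
```

```text
(no output)
```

View pics/tf.png

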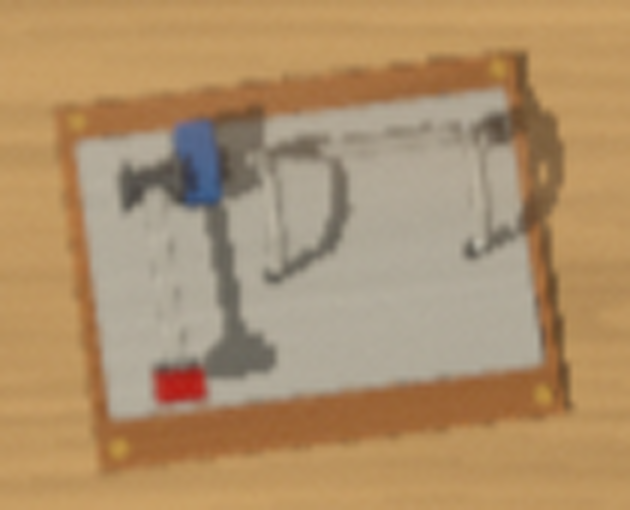

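View pics/ts.png

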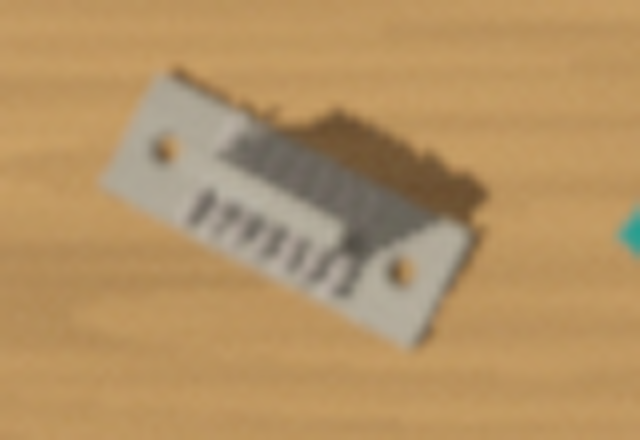

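View pics/sf.png

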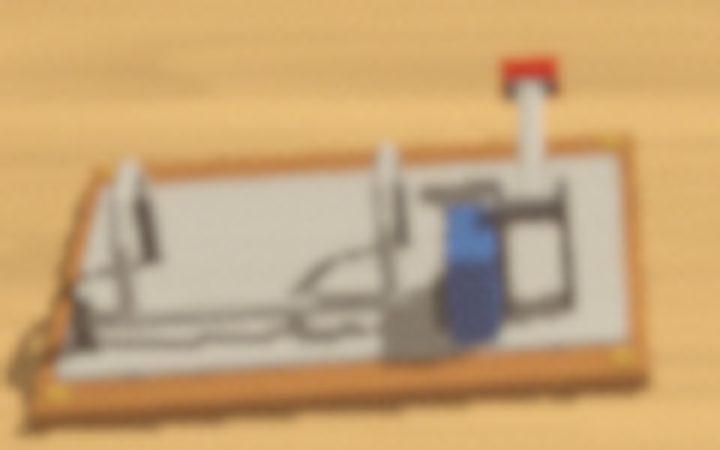

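```bash
cat > m.py <<'E'
from h import *
def cp(p,o,s): return [(p[0]+.5)/s-.5+o[0],(p[1]+.5)/s-.5+o[1]]
def fit(model,W):
    model=np.array(model,float);W=np.array(W)[:,:2];mc,wc=model.mean(0),W.mean(0)
    a=model-mc;b=W-wc
    th=np.arctan2((a[:,0]*b[:,1]-a[:,1]*b[:,0]).sum(),(a*b).sum())
    R=np.array([[np.cos(th),-np.sin(th)],[np.sin(th),np.cos(th)]])
    t=wc-R@mc;return t,th,np.round((W-(model@R.T+t))*1000,1)
E
python3 - <<'E'
from m import *
pts=[(58,108),(518,53),(570,408),(103,470)]
W=[plane("top",cp(p,(325,205),6),.010) for p in pts]
print(fit([(.088,.133),(.088,-.077),(-.077,-.077),(-.077,.133)],W))
# plate-independent: mask
t=cv2.imread("pics/top0.png");hsv=cv2.cvtColor(t,cv2.COLOR_BGR2HSV)
print(hsv[225,342],hsv[225,300],hsv[212,380],hsv[275,370])
r=cv2.inRange(hsv,(0,150,80),(14,255,255));roi=np.zeros_like(r);roi[205:290,325:430]=r[205:290,325:430]
cn=max(cv2.findContours(roi,0,1)[0],key=cv2.contourArea);b=cv2.boxPoints(cv2.minAreaRect(cn));print(b)
for n,im,box in(("top","pics/top0.png",(325,205,430,290)),("scene","pics/scene0.png",(185,220,305,295))):
    h=cv2.cvtColor(cv2.imread(im),cv2.COLOR_BGR2HSV);m=cv2.inRange(h,(0,200,100),(5,255,255))|cv2.inRange(h,(175,200,100),(180,255,255))
    q=np.zeros_like(m);q[box[1]:box[3],box[0]:box[2]]=m[box[1]:box[3],box[0]:box[2]]
    ys,xs=np.nonzero(q);print(n,xs.mean(),ys.mean(),xs.min(),xs.max(),ys.min(),ys.max())
    if n=="top":ut=(xs.mean(),ys.mean())
    else: us=(xs.mean(),ys.mean())
print(two(us,ut),plane("top",ut,.055))
S=[plane("top",cp(p,(195,220),8),.006) for p in [(160,71),(475,230),(414,349),(102,182)]]
H=[plane("top",cp(p,(195,220),8),.006) for p in [(163,150),(400,271)]]
print(fit([(.022,.06),(.022,-.06),(-.022,-.06),(-.022,.06)],S)); print(fit([(0,.045),(0,-.045)],H))
E
```

```text
(array([ 0.58571695, -0.17595896]), np.float64(0.11669187600259379), array([[-0.7, -0.5],
       [-1.9,  0.2],
       [ 1.9, -0. ],
       [ 0.7,  0.4]]))
[ 14 158 163] [ 17 127 189] [ 17 128 196] [ 14 168 153]
[[337.738   253.03496]
 [414.83408 242.75548]
 [418.85153 272.88647]
 [341.75546 283.16595]]
top 354.6666666666667 268.7142857142857 352 357 267 270
scene 271.0 231.0 271 271 231 231
(array([ 0.53011829, -0.08581222,  0.05698671]), np.float64(0.0020248784306311834)) [ 0.53007768 -0.08491982  0.055     ]
(array([0.59749844, 0.24635154]), np.float64(-0.4834377835637461), array([[-0.6,  0.7],
       [ 0.4, -0.1],
       [-0.6, -0.1],
       [ 0.8, -0.5]]))
(array([0.59662054, 0.24840621]), np.float64(-0.47736799486633535), array([[ 0.1,  0.2],
       [-0.1, -0.2]]))
```

```bash
cat >> m.py <<'E'
from scipy.spatial.transform import Rotation as Rn
F=np.array([.5857,-.176]);FY=.1167
def fx(x,y,z,F=F,FY=FY):
    c,s=np.cos(FY),np.sin(FY);return np.array([F[0]+c*x-s*y,F[1]+s*x+c*y,z])
def go(pos,yaw):
    """shift cm and rotvec to put TCP at pos, tool x down, tool y along horizontal yaw (mod pi)"""
    s=bot.observe();R0=Rn.from_euler('xyz',s['tool_rot']).as_matrix()
    best=None
    for k in(0,np.pi):
        x=np.array([0,0,-1.]);y=np.array([np.cos(yaw+k),np.sin(yaw+k),0]);R=np.c_[x,y,np.cross(x,y)]
        rv=Rn.from_matrix(R0.T@R).as_rotvec()
        if best is None or np.linalg.norm(rv)<np.linalg.norm(best):best=rv
    print("from",np.round(s['position'],4),"shift cm",np.round(R0.T@(np.array(pos)-s['position'])*100,2),"rv",np.round(best,3),"tooly",np.round(R0[:,1],3),"t",s['clock'],"f",np.round(s['force'],1),"w",round(float(s['grip_width']),4))
E
python3 - <<'E'
from m import *
p=fx(-.045,.095,0);print(p)
go([p[0],p[1],.15],FY+np.pi/2)
print(bot.observe()['qpos'])
E
```

```text
[ 0.52994472 -0.08688575  0.        ]
from [ 0.2783 -0.5593  0.2528] shift cm [ 10.31 -31.08 -43.58] rv [0.345 0.    0.001] tooly [ 0.446 -0.895 -0.001] t 0.1 f [-0.7  0.2 -0.8] w 0.0853
[ 1.03879937  0.521933   -0.03630586  1.59990265  0.02119643  1.02107755
 -0.11277632]
```

{"api": "step_arm", "payload": {"targets": [[[0,-3.1,-4.4,0.03,0,0,0.5],[1,-6.2,-8.7,0.07,0,0,0.5],[2,-9.3,-13,0.1,0,0,0.5],[3,-12.4,-17.4,0.14,0,0,0.5],[4,-15.5,-21.8,0.17,0,0,0.5],[5,-18.6,-26.1,0.2,0,0,0.5],[6,-21.7,-30.5,0.24,0,0,0.5],[7,-24.8,-34.8,0.28,0,0,0.5],[8,-28,-39.2,0.31,0,0,0.5],[9,-31,-43.5,0.345,0,0,0.5]]], "grip_force": 30}}

```text
clock: 1.1
position: [0.5103, -0.1229, 0.1705]
tool_rot: [-0.972, 1.57, 2.285]
force: [0.9, -0.9, -0.6]
grip_width: 0.0425
```

```bash
python3 - <<'E'
from m import *
go([.53,-.0865,.053],FY+np.pi/2)
E
```

```text
from [ 0.5103 -0.1229  0.1705] shift cm [11.75 -3.38 -2.39] rv [-0.001  0.001  0.001] tooly [ 0.115 -0.993 -0.001] t 1.1 f [ 0.9 -0.9 -0.6] w 0.0425
```

{"api": "step_arm", "payload": {"targets": [[[1.5,-3.4,-2.4,0,0,0,0.5],[4,-3.4,-2.4,0,0,0,0.5],[6,-3.4,-2.4,0,0,0,0.5],[6,-3.4,-2.4,0,0,0,0.5]]]}}

```text
clock: 1.5
position: [0.5288, -0.0858, 0.1083]
tool_rot: [-0.35, 1.566, 2.908]
force: [-0.0, -0.9, 1.2]
grip_width: 0.0425
```

```bash
python3 - <<'E'
from m import *
s=eyes.grab_frame("scene");t=eyes.grab_frame("top")
a=cv2.resize(t[200:300,320:440],(600,500));b=cv2.resize(s[170:300,190:330],(600,557))
cv2.imwrite("pics/a1.png",a[:,:,::-1]);cv2.imwrite("pics/b1.png",b[:,:,::-1])
go([.53,-.0865,.053],FY+np.pi/2)
E
```

```text
from [ 0.5301 -0.0865  0.1108] shift cm [5.78 0.01 0.  ] rv [-0.002  0.001  0.001] tooly [ 0.115 -0.993 -0.001] t 1.6 f [0.2 0.3 0.3] w 0.0423
```

View pics/b1.png

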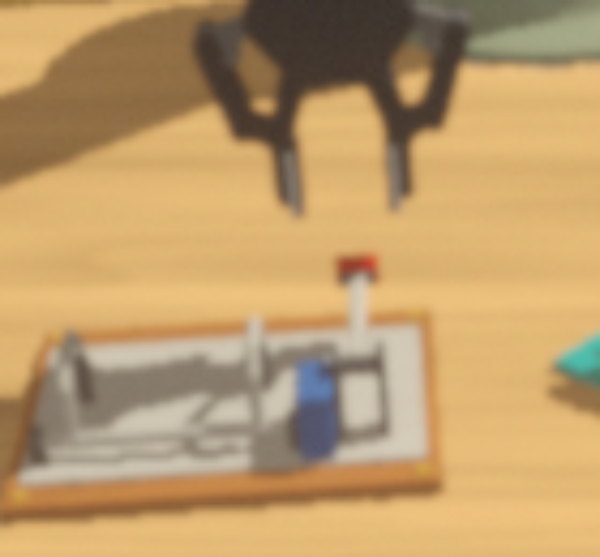

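View pics/a1.png

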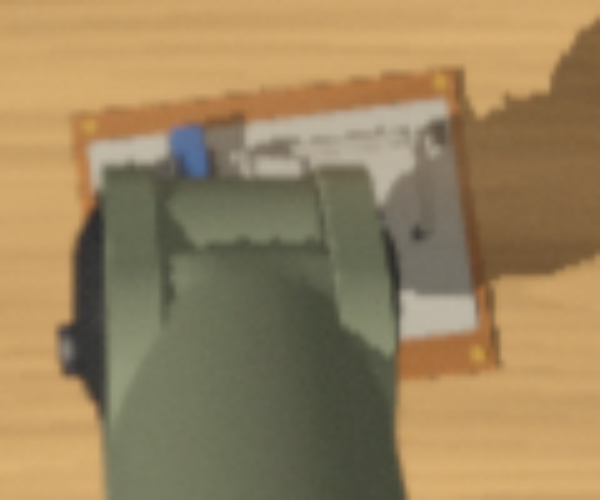

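{"api": "step_arm", "payload": {"targets": [[[2,-0.1,0,0,0,0,0.5],[4,-0.1,0,0,0,0,0.5],[5.2,-0.1,0,0,0,0,0.5],[5.8,-0.1,0,0,0,0,0.5],[5.8,-0.1,0,0,0,0,0.2],[5.8,-0.1,0,0,0,0,0.2],[5.8,-0.1,0,0,0,0,0.2],[5.8,-0.1,0,0,0,0,0.2],[5.8,-0.1,0,0,0,0,0.2]]], "grip_force": 30}}

```text
clock: 2.5
position: [0.5299, -0.0844, 0.0534]
tool_rot: [-1.09, 1.568, 2.168]
force: [-1.6, 6.8, -4.6]
grip_width: 0.0216
```

```bash
python3 - <<'E'
from m import *
s=eyes.grab_frame("scene")
b=cv2.resize(s[170:300,190:330],(600,557))
cv2.imwrite("pics/b2.png",b[:,:,::-1])
go([.53,-.0865,.053],FY+np.pi/2)
E
```

```text
from [ 0.5299 -0.0844  0.0534] shift cm [0.04 0.21 0.01] rv [-0.001  0.001  0.002] tooly [ 0.116 -0.993 -0.002] t 2.55 f [-2.   7.1 -4.1] w 0.0211
```

View pics/b2.png

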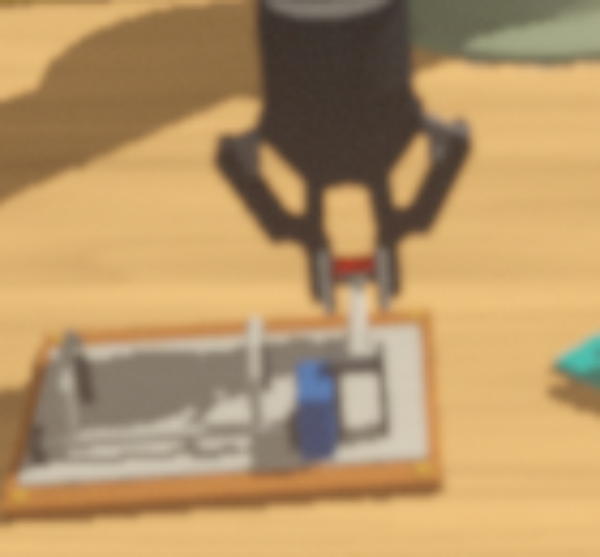

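{"api": "step_arm", "payload": {"targets": [[[-0.45,-0.2,-0.01,0,0,0,0.2],[-0.9,-0.2,-0.05,0,0,0,0.2],[-1.35,-0.2,-0.1,0,0,0,0.2],[-1.8,-0.2,-0.18,0,0,0,0.2],[-2.2,-0.2,-0.28,0,0,0,0.2],[-2.66,-0.2,-0.4,0,0,0,0.2],[-2.66,-0.2,-0.4,0,0,0,0.2]]], "grip_force": 40}}

```text
clock: 3.25
position: [0.5342, -0.082, 0.0809]
tool_rot: [-1.603, 1.569, 1.655]
force: [1.0, 0.2, 4.1]
grip_width: 0.0212
```

```bash
python3 - <<'E'
from m import *
s=eyes.grab_frame("scene")
b=cv2.resize(s[170:300,190:330],(600,557))
cv2.imwrite("pics/b3.png",b[:,:,::-1])
go([.53,-.0865,.053],FY+np.pi/2)
E
```

```text
from [ 0.5341 -0.0821  0.0806] shift cm [2.76 0.4  0.46] rv [-0.001 -0.     0.002] tooly [ 0.116 -0.993 -0.002] t 3.3 f [ 1.5 -0.1  4.8] w 0.0214
```

View pics/b3.png

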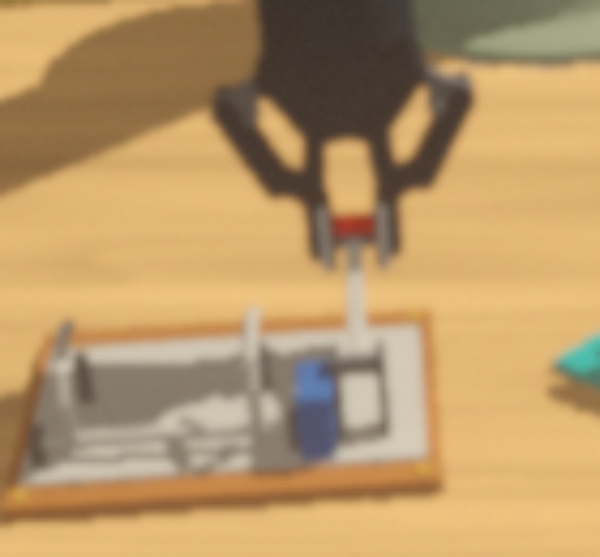

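{"api": "step_arm", "payload": {"targets": [[[-0.4,0,-0.14,0,0,0,0.2],[-0.76,0,-0.28,0,0,0,0.2],[-1.57,0,-0.67,0,0,0,0.2],[-2.34,0,-1.14,0,0,0,0.2],[-3.05,0,-1.69,0,0,0,0.2],[-3.7,0,-2.3,0,0,0,0.2],[-4.0,0,-2.63,0,0,0,0.2],[-4.3,0,-2.98,0,0,0,0.2],[-4.63,0,-3.41,0,0,0,0.2],[-4.63,0,-3.41,0,0,0,0.2]]]}}

```text
clock: 4.3
position: [0.5689, -0.0781, 0.1274]
tool_rot: [-2.224, 1.569, 1.033]
force: [3.2, 0.9, 7.7]
grip_width: 0.0213
```

```bash
python3 - <<'E'
from m import *
s=eyes.grab_frame("scene")
b=cv2.resize(s[150:300,190:330],(560,600))
cv2.imwrite("pics/b4.png",b[:,:,::-1])
go([.53,-.0821,.053],FY+np.pi/2)
E
```

```text
from [ 0.5688 -0.0781  0.1274] shift cm [ 7.43 -0.04  3.91] rv [-0.001 -0.002  0.002] tooly [ 0.116 -0.993 -0.002] t 4.35 f [4.2 0.8 6.6] w 0.0211
```

View pics/b4.png

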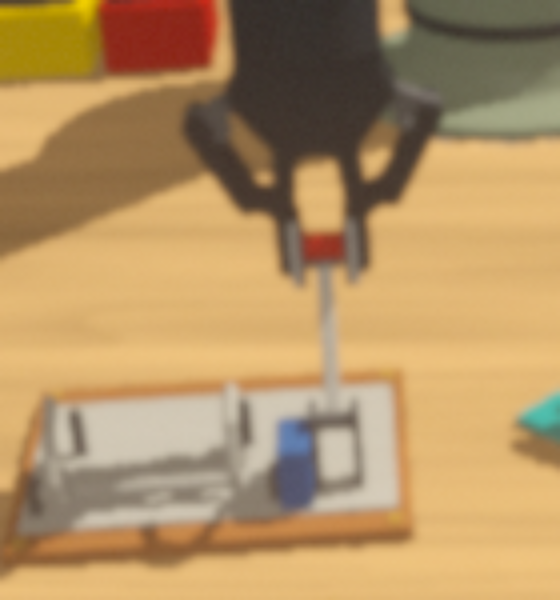

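{"api": "step_arm", "payload": {"targets": [[[-0.05,0,-0.08,0,0,0,0.2],[-0.11,0,-0.16,0,0,0,0.2],[-0.11,0,-0.16,0,0,0,0.2],[-0.11,0,-0.16,0,0,0,0.2]]]}}

```text
clock: 4.75
position: [0.5699, -0.078, 0.1281]
tool_rot: [-1.853, 1.569, 1.405]
force: [-1.4, -0.4, -2.3]
grip_width: 0.0212
```

{"api": "step_arm", "payload": {"targets": [[[0,0,0,0,0,0,0.3],[0,0,0,0,0,0,0.45],[0,0,0,0,0,0,0.5],[-2,0,0,0,0,0,0.5],[-5,0,0,0,0,0,0.5],[-8,0,0,0,0,0,0.6],[-10,-3,0,0,0,0,0.6],[-10,-7,0,0,0,0,0.6],[-10,-11,0,0,0,0,0.6],[-10,-15,0,0,0,0,0.6]]]}}

```text
clock: 5.75
position: [0.5522, 0.0722, 0.2288]
tool_rot: [-2.155, 1.569, 1.102]
force: [0.8, -0.6, 0.2]
grip_width: 0.051
```

```bash
python3 - <<'E'
from m import *
go([.597,.247,.15],-.48)
print(bot.observe()['qpos'])
E
```

```text
from [0.5522 0.0722 0.2288] shift cm [  7.92 -16.83  -6.45] rv [-0.975 -0.002  0.001] tooly [ 0.115 -0.993 -0.002] t 5.75 f [ 0.8 -0.6  0.2] w 0.051
[-0.17468357  0.44209425 -0.08234871  1.80621569  0.04309192  0.89363358
 -1.73143098]
```

{"api": "step_arm", "payload": {"targets": [[[0,-2,-1,-0.1,0,0,0.6],[0,-4,-2,-0.2,0,0,0.6],[0,-6,-3,-0.3,0,0,0.6],[0,-8,-4,-0.4,0,0,0.6],[0,-10,-5,-0.5,0,0,0.6],[0,-12,-5.5,-0.6,0,0,0.6],[0,-14,-6,-0.7,0,0,0.6],[0,-15.5,-6.4,-0.8,0,0,0.6],[0,-16.8,-6.45,-0.9,0,0,0.6],[0,-16.8,-6.45,-0.975,0,0,0.6]]]}}

```text
clock: 6.75
position: [0.5965, 0.2488, 0.2291]
tool_rot: [-2.931, 1.568, 1.307]
force: [0.4, 1.5, 0.5]
grip_width: 0.0513
```

```bash
python3 - <<'E'
from m import *
s=eyes.grab_frame("scene");t=eyes.grab_frame("top")
cv2.imwrite("pics/s5.png",s[:,:,::-1]);cv2.imwrite("pics/t5.png",t[:,:,::-1])
crop("t",t,(325,200,430,290),7,"pics/tf5.png")
crop("s",s,(185,200,305,295),6,"pics/sf5.png")
crop("s",s,(380,170,480,290),5,"pics/ss5.png")
go([.597,.247,.15],-.48)
E
```

```text
from [0.5969 0.2468 0.229 ] shift cm [ 7.9   0.   -0.01] rv [ 0.001 -0.002  0.   ] tooly [ 0.888 -0.46  -0.   ] t 6.85 f [ 0.6 -0.7 -0.1] w 0.0513
```

View pics/tf5.png

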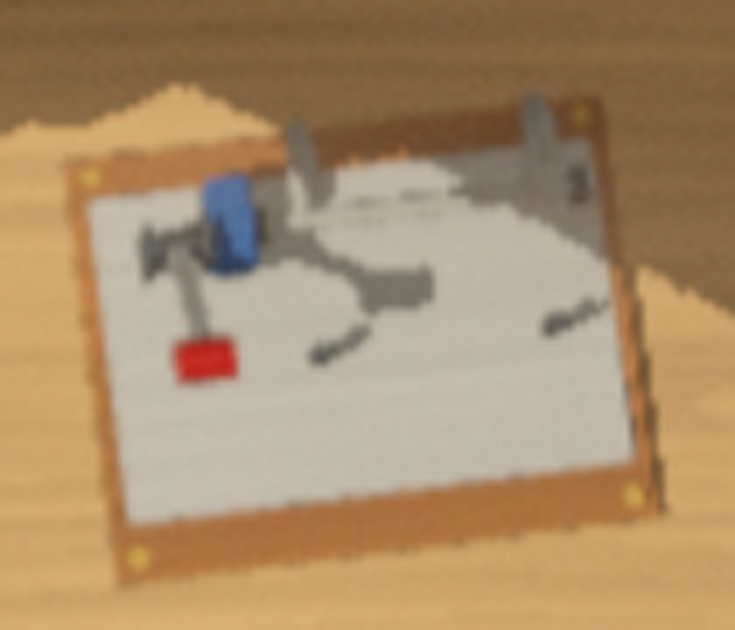

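View pics/sf5.png

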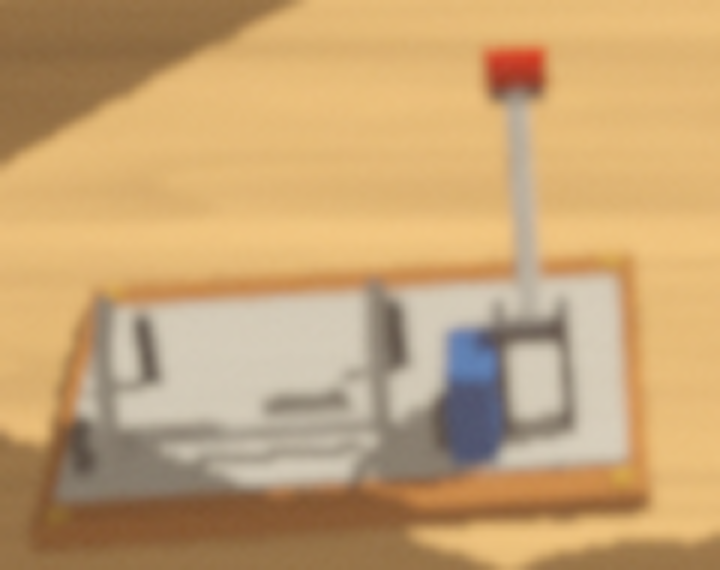

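View pics/ss5.png

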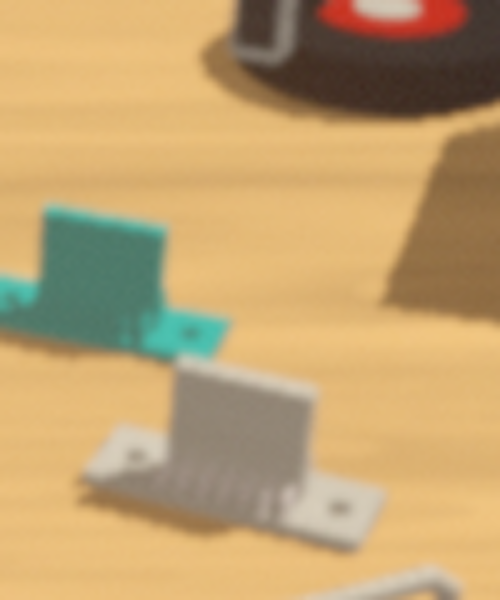

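```bash
python3 - <<'E'
from m import *
def tocrop(uv,o,s): return np.round((uv-np.array(o)+.5)*s-.5,0).tolist()
for n,o,s in(("top",(325,200),7),("scene",(185,200),6)):
  for nm,p in (("postL base",fx(0,.045,.012)),("postL top",fx(0,.045,.04)),("postR base",fx(0,-.045,.012)),("postR top",fx(0,-.045,.04)),("roller",fx(-.0036,.095,.1257))):
    print(n,nm,tocrop(proj(n,p)[0],o,s))
pts=[(66,162),(600,97),(662,515),(118,586)]
W=[plane("top",cp(p,(325,200),7),.010) for p in pts]
print(fit([(.088,.133),(.088,-.077),(-.077,-.077),(-.077,.133)],W))
# screws
W=[plane("top",cp(p,(325,200),7),.010) for p in [(90,177),(581,114),(633,496),(138,558)]];print(np.round(W,4), np.mean(W,0))
# plate border corners
W=[plane("top",cp(p,(325,200),7),.012) for p in [(88,200),(590,140),(633,463),(128,523)]];print(np.round(W,4), np.mean(W,0))
E
```

```text
top postL base [323.0, 356.0]
top postL top [330.0, 351.0]
top postR base [556.0, 327.0]
top postR top [566.0, 321.0]
top roller [212.0, 360.0]
scene postL base [390.0, 365.0]
scene postL top [382.0, 298.0]
scene postR base [142.0, 381.0]
scene postR top [130.0, 315.0]
scene roller [503.0, 70.0]
(array([ 0.58501026, -0.17483848]), np.float64(0.11673106416187003), array([[-0.3, -1. ],
       [-1.2,  0.8],
       [ 1.1,  0.1],
       [ 0.4,  0.1]]))
[[ 0.6507 -0.0427  0.01  ]
 [ 0.6736 -0.2327  0.01  ]
 [ 0.526  -0.2493  0.01  ]
 [ 0.5041 -0.0593  0.01  ]] [ 0.58858741 -0.14600516  0.01      ]
[[ 0.6416 -0.0417  0.012 ]
 [ 0.6632 -0.2357  0.012 ]
 [ 0.5385 -0.2492  0.012 ]
 [ 0.5174 -0.0556  0.012 ]] [ 0.59016444 -0.14557001  0.012     ]
```

```bash
python3 - <<'E'
from m import *
t=cv2.imread("pics/t5.png")
a=cv2.resize(t[240:258,366:386],None,fx=20,fy=20,interpolation=cv2.INTER_NEAREST)
b=cv2.resize(t[236:254,400:420],None,fx=20,fy=20,interpolation=cv2.INTER_NEAREST)
def mark(im,o,P,col):
    for z in(.012,.04):
        u=(proj("top",[P[0],P[1],z])[0]-np.array(o)+.5)*20
        cv2.circle(im,tuple(np.int32(u)),4,col,-1)
F2=np.array([.5857,-.1755])
mark(a,(366,240),fx(0,.045,0,F2),(0,0,255));mark(b,(400,236),fx(0,-.045,0,F2),(0,0,255))
cv2.imwrite("pics/posts.png",np.hstack([a,b]))
E
```

```text
(no output)
```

View pics/posts.png

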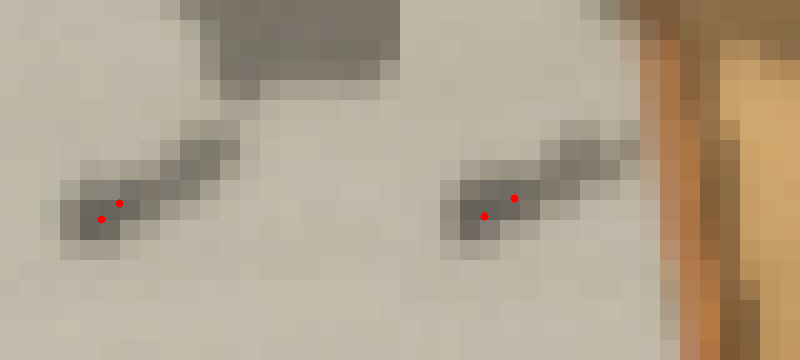

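```bash
python3 - <<'E'
from m import *
H=[plane("scene",cp(p,(380,170),5),.006) for p in [(341,508),(135,457)]];print(fit([(0,.045),(0,-.045)],H))
# foot corners scene: right-front, right-back, left-front(near), left-back
W=[plane("scene",cp(p,(380,170),5),.006) for p in [(387,488),(357,548),(80,478),(122,425)]]
print(np.round(W,4))
print(fit([(-.022,.06),(.022,.06),(.022,-.06),(-.022,-.06)],W))
# web top corners z=.058: top edge ends
W=[plane("scene",cp(p,(380,170),5),.058) for p in [(317,388),(176,360)]];print(np.round(W,4),np.mean(W,0))
t=cv2.imread("pics/top0.png")
# mask grey segment in top0
h=cv2.cvtColor(t,cv2.COLOR_BGR2HSV);m=cv2.inRange(h,(0,0,90),(180,60,255));q=np.zeros_like(m);q[222:270,200:262]=m[222:270,200:262]
cn=max(cv2.findContours(q,0,1)[0],key=cv2.contourArea);r=cv2.minAreaRect(cn);print(r)
b=cv2.boxPoints(r);print(np.round([plane("top",x,.006) for x in b],4),np.mean([plane("top",x,.006) for x in b],0))
E
python3 - <<'E'
import cv2
t=cv2.imread("pics/top0.png");cv2.imwrite("pics/seg.png",cv2.resize(t[226:266,204:258],None,fx=14,fy=14,interpolation=cv2.INTER_NEAREST))
E
```

```text
(array([0.59815949, 0.24991484]), np.float64(-0.47220484007123137), array([[ 0.1,  0.3],
       [-0.1, -0.3]]))
[[0.6037 0.313  0.006 ]
 [0.6483 0.2906 0.006 ]
 [0.594  0.1839 0.006 ]
 [0.5509 0.2074 0.006 ]]
(array([0.59925346, 0.24871681]), np.float64(-0.4691588035269982), array([[-3. ,  0.8],
       [ 2.3, -1.7],
       [ 2.3, -1.3],
       [-1.6,  2.2]]))
[[0.608  0.2767 0.058 ]
 [0.5841 0.2223 0.058 ]] [0.59604914 0.24951291 0.058     ]
((230.4940643310547, 245.9043426513672), (43.86164855957031, 16.07822036743164), 27.407573699951172)
[[0.605  0.3091 0.006 ]
 [0.6437 0.2895 0.006 ]
 [0.588  0.1837 0.006 ]
 [0.5496 0.2035 0.006 ]] [0.59657227 0.24644387 0.006     ]
```

View pics/seg.png

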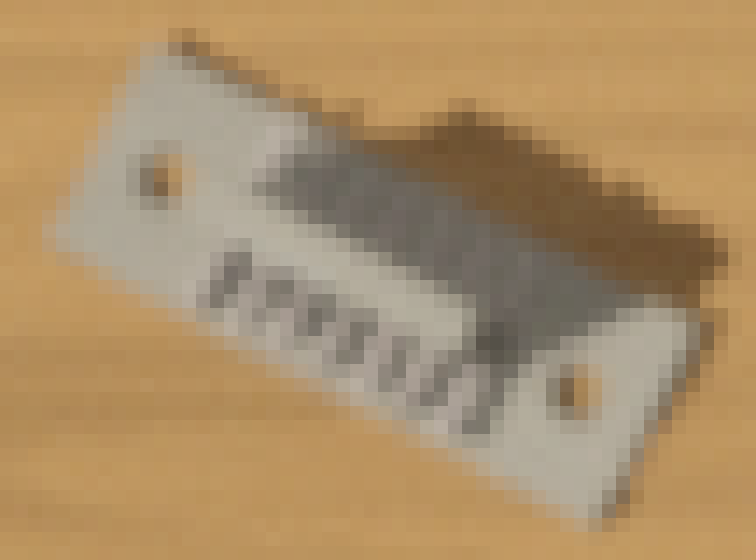

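```bash
python3 - <<'E'
from m import *
go([.5966,.2484,.044],-.477)
E
```

```text
from [0.5969 0.2468 0.229 ] shift cm [18.5  -0.1  -0.09] rv [-0.002 -0.002  0.   ] tooly [ 0.888 -0.46  -0.   ] t 6.85 f [ 0.6 -0.7 -0.1] w 0.0513
```

{"api": "step_arm", "payload": {"targets": [[[4,-0.1,-0.1,0,0,0,0.5],[8,-0.1,-0.1,0,0,0,0.5],[12,-0.1,-0.1,0,0,0,0.5],[15,-0.1,-0.1,0,0,0,0.5],[17,-0.1,-0.1,0,0,0,0.5],[18,-0.1,-0.1,0,0,0,0.5],[18.5,-0.1,-0.1,0,0,0,0.5],[18.5,-0.1,-0.1,0,0,0,0.5]]]}}

```text
clock: 7.65
position: [0.5969, 0.2484, 0.0443]
tool_rot: [3.111, 1.568, 1.061]
force: [0.4, 0.3, 0.4]
grip_width: 0.0429
```

```bash
python3 - <<'E'
from m import *
s=eyes.grab_frame("scene")
crop("s",s,(380,170,480,290),5,"pics/ss6.png")
go([.5966,.2484,.044],-.477)
E
```

```text
from [0.5971 0.2486 0.0449] shift cm [ 0.09 -0.03  0.04] rv [-0.002 -0.003 -0.   ] tooly [ 0.887 -0.461  0.   ] t 7.7 f [ 0.6 -0.2 -0.1] w 0.043
```

View pics/ss6.png

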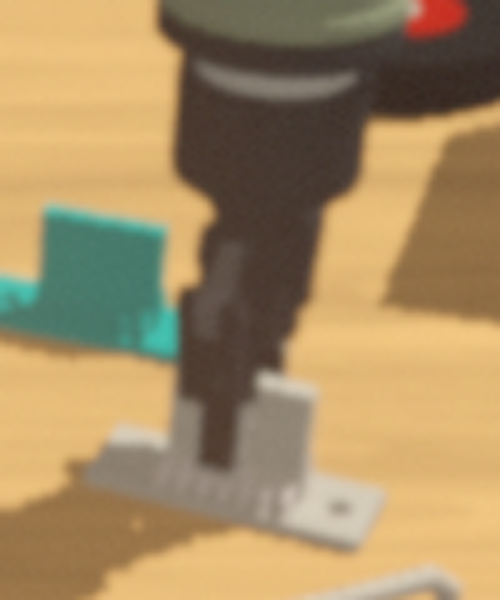

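{"api": "step_arm", "payload": {"targets": [[[0.1,0,0,0,0,0,0.2],[0.1,0,0,0,0,0,0.05],[0.1,0,0,0,0,0,0.05],[0.1,0,0,0,0,0,0.05],[0.1,0,0,0,0,0,0.05],[0.1,0,0,0,0,0,0.05],[0.1,0,0,0,0,0,0.05]]], "grip_force": 60}}

```text
clock: 8.4
position: [0.5975, 0.2488, 0.0446]
tool_rot: [2.84, 1.567, 0.79]
force: [-2.4, -0.3, 5.8]
grip_width: 0.0097
```

```bash
python3 - <<'E'
from m import *
t=eyes.grab_frame("top")
s=eyes.grab_frame("scene")
crop("s",s,(380,170,480,290),5,"pics/ss7.png")
crop("t",t,(190,210,270,280),8,"pics/ts7.png")
go([.5966,.2484,.044],-.477)
E
```

```text
from [0.5975 0.2487 0.0447] shift cm [ 0.07 -0.06  0.07] rv [-0.002 -0.004 -0.001] tooly [ 0.887 -0.461  0.001] t 8.5 f [-1.7 -1.   7.3] w 0.0093
```

View pics/ss7.png

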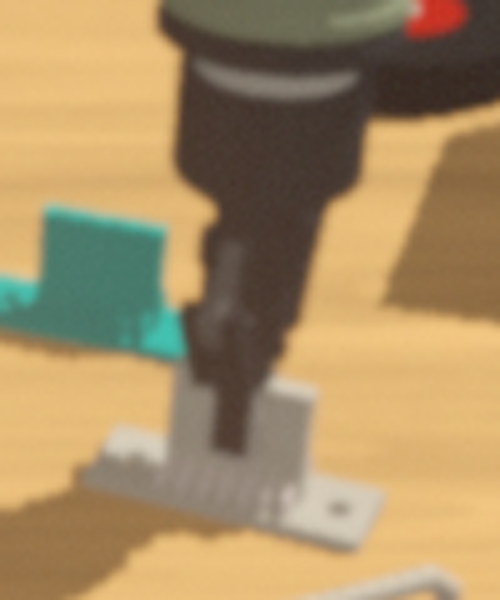

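View pics/ts7.png

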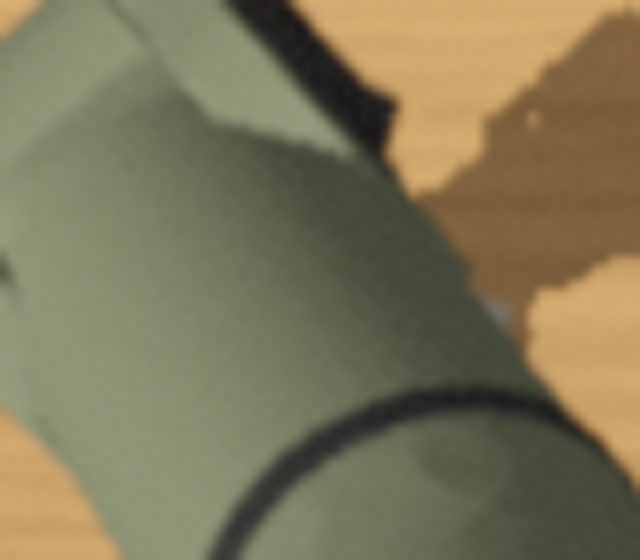

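```bash
python3 - <<'E'
from m import *
W=[plane("scene",cp(p,(185,200),6),.010) for p in [(633,256),(98,290),(36,532),(648,492)]]
print(fit([(-.077,.133),(-.077,-.077),(.088,-.077),(.088,.133)],W))
E
```

```text
(array([ 0.58824916, -0.17117703]), np.float64(0.11281740530319717), array([[ 2.2, -1.8],
       [ 1.7,  2. ],
       [-2.4,  2.1],
       [-1.6, -2.2]]))
```

{"api": "step_arm", "payload": {"targets": [[[-1,0,0,0,0,0,0.05],[-3,0,0,0,0,0,0.05],[-6,0,0,0,0,0,0.05],[-10,0,0,0,0,0,0.05],[-14,0,0,0,0,0,0.05],[-18,0,0,0,0,0,0.05],[-20,0,0,0,0,0,0.05],[-20,0,0,0,0,0,0.05]]]}}

```text
clock: 9.3
position: [0.5978, 0.2486, 0.2482]
tool_rot: [2.627, 1.562, 0.577]
force: [0.6, 0.1, -4.7]
grip_width: 0.0093
```

```bash
python3 - <<'E'
from m import *
t=eyes.grab_frame("top")
s=eyes.grab_frame("scene")
crop("s",s,(370,120,490,270),4,"pics/ss8.png")
go([.5853,-.1746,.245],FY)
E
```

```text
from [0.5966 0.2479 0.2442] shift cm [-0.18 18.49 38.  ] rv [-0.596 -0.003 -0.002] tooly [ 0.887 -0.461  0.001] t 9.4 f [-0.8 -0.3 -5.1] w 0.009
```

View pics/ss8.png

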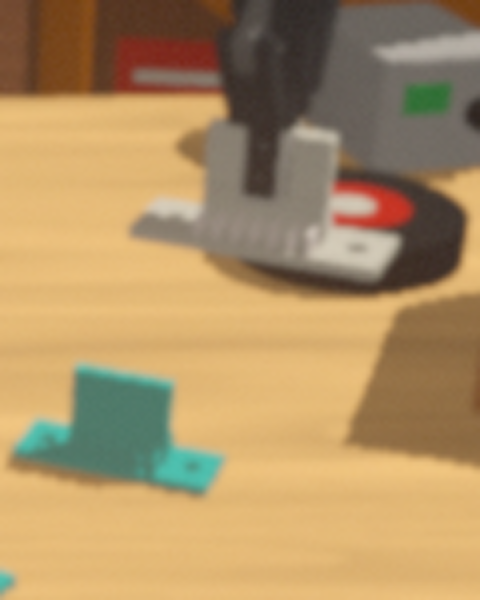

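{"api": "step_arm", "payload": {"targets": [[[0,1.5,3,-0.05,0,0,0.05],[0,3.5,7,-0.11,0,0,0.05],[0,5.5,11.3,-0.18,0,0,0.05],[0,7.5,15.4,-0.24,0,0,0.05],[0,9.5,19.5,-0.3,0,0,0.05],[0,11.5,23.6,-0.37,0,0,0.05],[0,13.5,27.7,-0.43,0,0,0.05],[0,15.5,31.9,-0.5,0,0,0.05],[0,17.2,35.4,-0.55,0,0,0.05],[0,18.45,37.9,-0.596,-0.003,-0.002,0.05]]]}}

```text
clock: 10.4
position: [0.5839, -0.1767, 0.2412]
tool_rot: [-1.66, 1.568, -3.115]
force: [0.3, 0.4, -4.3]
grip_width: 0.0096
```

```bash
python3 - <<'E'
from m import *
go([.5852,-.174,.105],FY)
E
```

```text
from [ 0.5839 -0.1767  0.2412] shift cm [13.61  0.21 -0.25] rv [-0.001 -0.     0.003] tooly [ 0.993  0.116 -0.003] t 10.4 f [ 0.3  0.4 -4.3] w 0.0096
```

{"api": "step_arm", "payload": {"targets": [[[2,0.2,-0.25,0,0,0.003,0.05],[5,0.2,-0.25,0,0,0.003,0.05],[8,0.2,-0.25,0,0,0.003,0.05],[11,0.2,-0.25,0,0,0.003,0.05],[13,0.2,-0.25,0,0,0.003,0.05],[13.6,0.2,-0.25,0,0,0.003,0.05],[13.6,0.2,-0.25,0,0,0.003,0.05]]]}}

```text
clock: 11.1
position: [0.5843, -0.1737, 0.1037]
tool_rot: [-2.046, 1.568, 2.783]
force: [1.2, -0.6, -4.1]
grip_width: 0.0092
```

```bash
python3 - <<'E'
from m import *
t=eyes.grab_frame("top")
s=eyes.grab_frame("scene")
crop("s",s,(180,170,305,300),5,"pics/ss9.png")
crop("t",t,(320,190,440,295),5,"pics/ts9.png")
go([.5852,-.174,.105],FY)
E
```

```text
from [ 0.5854 -0.174   0.1057] shift cm [ 0.07 -0.02  0.  ] rv [-0.001 -0.    -0.   ] tooly [0.993 0.116 0.   ] t 11.2 f [ 0.1  0.3 -3.8] w 0.0095
```

View pics/ss9.png

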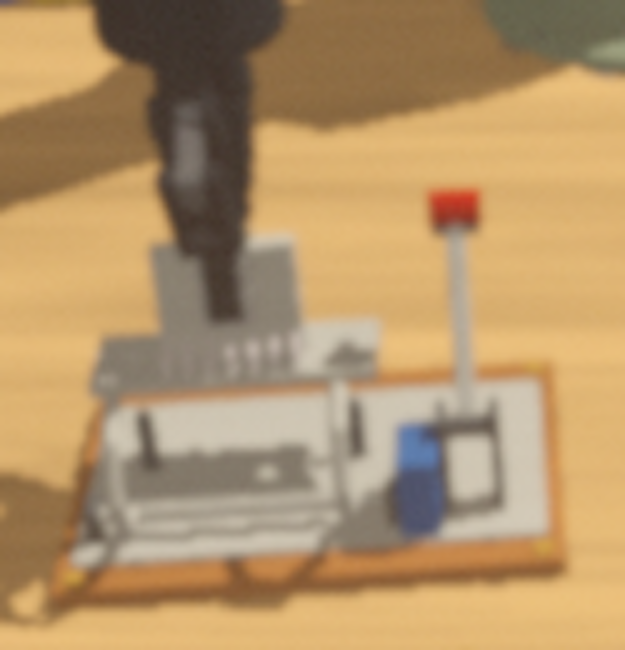

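View pics/ts9.png

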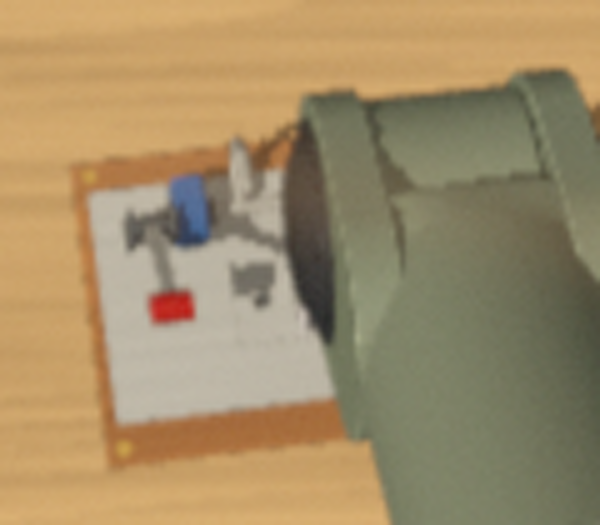

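```bash
python3 - <<'E'
from m import *
s=eyes.grab_frame("scene");cv2.imwrite("pics/s9.png",s[:,:,::-1])
crop("s",s,(195,220,265,280),11,"pics/ss9z.png")
s5=cv2.imread("pics/s5.png")[:,:,::-1]
crop("s",s5,(195,235,265,285),11,"pics/s5z.png")
E
```

```text
(no output)
```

View pics/ss9z.png

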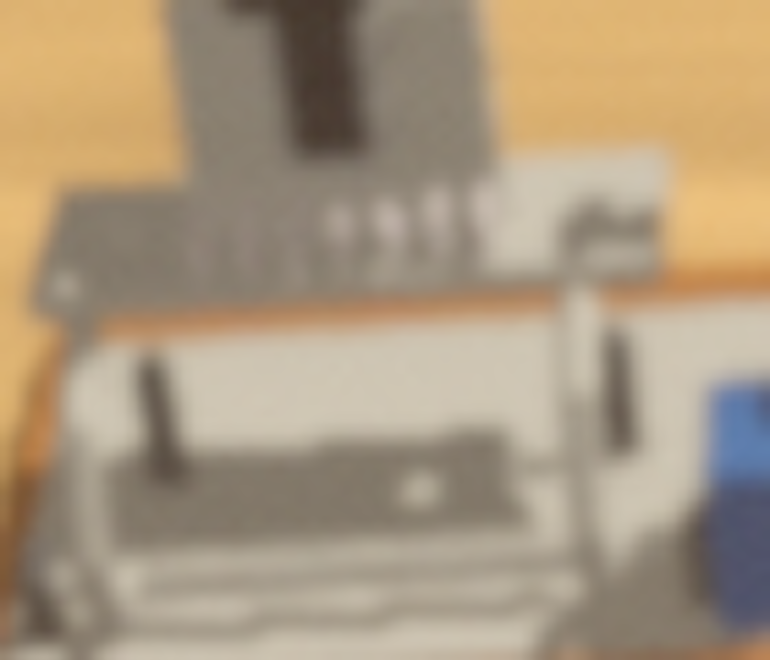

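View pics/s5z.png

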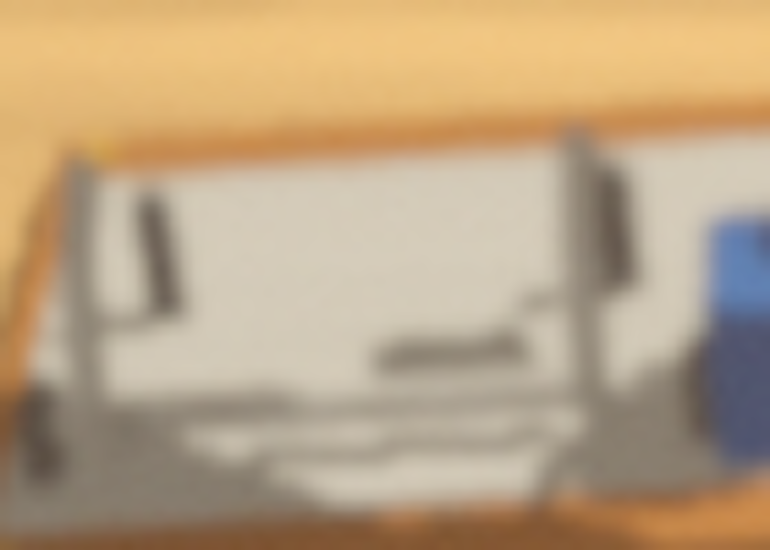

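```bash
python3 - <<'E'
from m import *
o=(195,220)
P=lambda p,z:plane("scene",cp(p,o,11),z)
tops=[P((618,337),.040),P((151,359),.040)];bots=[P((626,452),.012),P((167,478),.012)]
print(np.round(tops,4),np.round(bots,4))
print("F from tops(front rim x~+3)",fit([(.003,.045),(.003,-.045)],tops)[:2],"bots",fit([(.004,.045),(.004,-.045)],bots)[:2])
b=[P((668,150),.067),P((64,185),.067)]
print("seg from back edge",fit([(-.022,.06),(-.022,-.06)],b))
w=[P((480,0),.1),P((175,0),.1)]
# bottom front corners at z=.061
f=[P((660,280),.061),P((36,314),.061)];print("seg front bottom",fit([(.022,.06),(.022,-.06)],f))
E
```

```text
[[ 0.5842 -0.1255  0.04  ]
 [ 0.5914 -0.2163  0.04  ]] [[ 0.5816 -0.127   0.012 ]
 [ 0.5905 -0.2174  0.012 ]]
F from tops(front rim x~+3) (array([ 0.58480172, -0.17113551]), np.float64(0.07926321151117649)) bots (array([ 0.5820814 , -0.17260935]), np.float64(0.0975019667314497))
seg from back edge (array([ 0.58578894, -0.17371439]), np.float64(0.1017486033048735), array([[ 0.1, -0.7],
       [-0.1,  0.7]]))
seg front bottom (array([ 0.58205175, -0.1742641 ]), np.float64(0.09399648488843948), array([[ 0.1, -0.7],
       [-0.1,  0.7]]))
```

{"api": "step_arm", "payload": {"targets": [[[0.5,0,-0.15,0,0,0,0.05],[1,0,-0.15,0,0,0,0.05],[1.5,0,-0.15,0,0,0,0.05],[1.8,0,-0.15,0,0,0,0.05],[2,0,-0.15,0,0,0,0.05],[2.1,0,-0.15,0,0,0,0.05],[2.2,0,-0.15,0,0,0,0.05],[2.2,0,-0.15,0,0,0,0.05]]]}}

```text
clock: 12.05
position: [0.5854, -0.1726, 0.084]
tool_rot: [1.436, 1.57, -0.018]
force: [-0.1, -0.7, -4.6]
grip_width: 0.0089
```

{"api": "step_arm", "payload": {"targets": [[[0.1,0,0,0,0,0,0.05],[0.2,0,0,0,0,0,0.05],[0.2,0,0,0,0,0,0.05]]]}}

```text
clock: 12.35
position: [0.5853, -0.1726, 0.0819]
tool_rot: [1.467, 1.57, 0.012]
force: [0.8, -0.1, -4.0]
grip_width: 0.009
```

{"api": "step_arm", "payload": {"targets": [[[0.1,0,0,0,0,0,0.05],[0.2,0,0,0,0,0,0.05],[0.3,0,0,0,0,0,0.05],[0.3,0,0,0,0,0,0.05]]]}}

```text
clock: 12.75
position: [0.5853, -0.1726, 0.0787]
tool_rot: [1.56, 1.57, 0.106]
force: [0.5, -0.4, -4.7]
grip_width: 0.009
```

{"api": "step_arm", "payload": {"targets": [[[0.2,0,0,0,0,0,0.05],[0.4,0,0,0,0,0,0.05],[0.6,0,0,0,0,0,0.05],[0.8,0,0,0,0,0,0.05],[0.8,0,0,0,0,0,0.05]]]}}

```text
clock: 13.25
position: [0.5851, -0.1725, 0.0704]
tool_rot: [2.86, 1.571, 1.405]
force: [-1.2, 0.5, -5.3]
grip_width: 0.0092
```

```bash
python3 - <<'E'
from m import *
s=eyes.grab_frame("scene");cv2.imwrite("pics/s10.png",s[:,:,::-1])
crop("s",s,(195,200,275,280),8,"pics/ss10z.png")
go([.5852,-.1725,.0567],FY)
E
```

```text
from [ 0.5852 -0.1726  0.0705] shift cm [ 1.38  0.   -0.01] rv [-0.001 -0.    -0.   ] tooly [0.993 0.116 0.   ] t 13.3 f [ 0.6  0.5 -5.1] w 0.0094
```

View pics/ss10z.png

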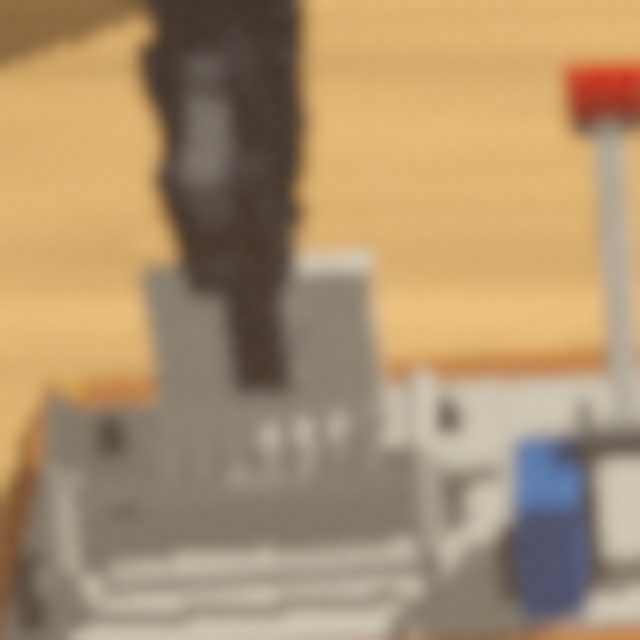

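{"api": "step_arm", "payload": {"targets": [[[0.3,0,0,0,0,0,0.05],[0.6,0,0,0,0,0,0.05],[0.9,0,0,0,0,0,0.05],[1.1,0,0,0,0,0,0.05],[1.2,0,0,0,0,0,0.05],[1.25,0,0,0,0,0,0.05],[1.25,0,0,0,0,0,0.05]]]}}

```text
clock: 14.0
position: [0.5852, -0.1725, 0.058]
tool_rot: [2.152, 1.571, 0.698]
force: [-1.1, 0.3, -5.0]
grip_width: 0.0095
```

{"api": "step_arm", "payload": {"targets": [[[0.05,0,0,0,0,0,0.05],[0.1,0,0,0,0,0,0.05],[0.1,0,0,0,0,0,0.05]]]}}

```text
clock: 14.3
position: [0.5852, -0.1726, 0.057]
tool_rot: [2.267, 1.571, 0.812]
force: [-0.6, 0.2, -4.8]
grip_width: 0.0091
```

{"api": "step_arm", "payload": {"targets": [[[0.03,0,0,0,0,0,0.05],[0.06,0,0,0,0,0,0.05],[0.06,0,0,0,0,0,0.05]]]}}

```text
clock: 14.6
position: [0.5853, -0.1727, 0.0567]
tool_rot: [1.214, 1.57, -0.241]
force: [-2.2, -0.5, 3.4]
grip_width: 0.009
```

{"api": "step_arm", "payload": {"targets": [[[0,0,0,0,0,0,0.15],[0,0,0,0,0,0,0.22],[0,0,0,0,0,0,0.25],[0,0,0,0,0,0,0.25],[-1,0,0,0,0,0,0.25],[-3,0,0,0,0,0,0.25],[-7,0,0,0,0,0,0.25],[-11,0,0,0,0,0,0.25],[-15,0,0,0,0,0,0.3],[-17,0,0,0,0,0,0.4]]]}}

```text
clock: 15.6
position: [0.5861, -0.1727, 0.231]
tool_rot: [1.22, 1.566, -0.235]
force: [-0.1, -0.5, -0.5]
grip_width: 0.0341
```

```bash
python3 - <<'E'
from m import *
s=eyes.grab_frame("scene");cv2.imwrite("pics/s11.png",s[:,:,::-1])
crop("s",s,(180,170,305,300),5,"pics/ss11.png")
go([.5695,-.0778,.229],FY+np.pi/2);print(bot.observe()['qpos'])
E
```

```text
from [ 0.5868 -0.1729  0.2329] shift cm [ 0.37 -0.62 -9.64] rv [ 1.57  -0.003 -0.007] tooly [0.993 0.116 0.006] t 15.65 f [ 2.2 -0.4  3.9] w 0.0343
[ 0.47785202  0.5456142  -0.42174677  1.64803048  0.25708264  0.99603264
  0.08706519]
```

View pics/ss11.png

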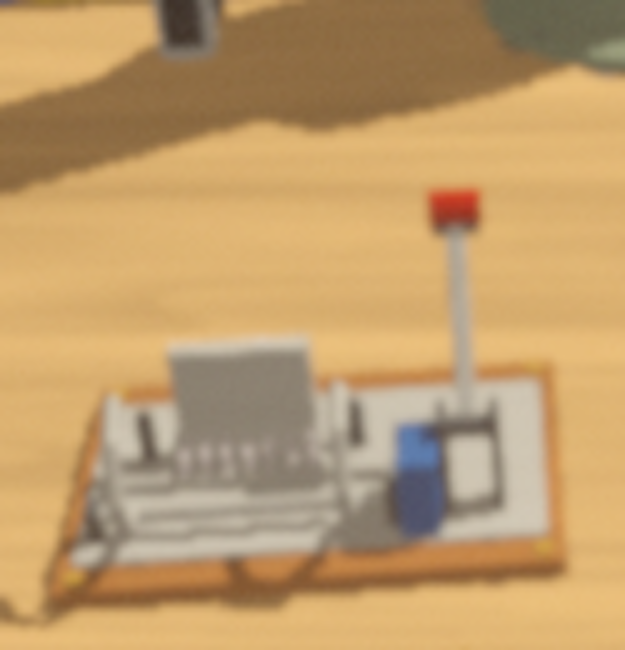

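{"api": "step_arm", "payload": {"targets": [[[0,0,-0.5,0.14,0,0,0.5],[0,0,-1.5,0.28,0,0,0.5],[0,0,-2.5,0.42,0,0,0.5],[0,0,-3.5,0.56,0,0,0.5],[0,0,-4.5,0.7,0,0,0.5],[0,-0.2,-5.5,0.84,0,0,0.5],[0,-0.3,-6.5,0.98,0,0,0.5],[0,-0.4,-7.5,1.12,0,0,0.5],[0,-0.5,-8.5,1.26,0,0,0.5],[0.3,-0.6,-9.6,1.4,0,-0.005,0.5]]]}}

```text
clock: 16.65
position: [0.5697, -0.0777, 0.2304]
tool_rot: [3.116, 1.567, 0.255]
force: [-0.3, 0.5, 0.2]
grip_width: 0.0425
```

```bash
python3 - <<'E'
from m import *
go([.5699,-.0778,.1281],FY+np.pi/2);print(bot.observe()['qpos'])
E
```

```text
from [ 0.5697 -0.0777  0.2304] shift cm [1.023e+01 1.000e-02 2.000e-02] rv [ 0.164 -0.004  0.   ] tooly [ 0.277 -0.961  0.   ] t 16.65 f [-0.3  0.5  0.2] w 0.0425
[ 0.10908546  0.46701428 -0.10486695  1.75880517  0.05819226  0.91509167
 -1.30976751]
```

{"api": "step_arm", "payload": {"targets": [[[0,0,0,0.1,0,0,0.5],[0,0,0,0.164,-0.004,0,0.5],[3,0,0,0.164,-0.004,0,0.5],[6,0,0,0.164,-0.004,0,0.5],[8.5,0,0,0.164,-0.004,0,0.5],[9.5,0,0,0.164,-0.004,0,0.5],[10.2,0,0,0.164,-0.004,0,0.5],[10.2,0,0,0.164,-0.004,0,0.5]]]}}

```text
clock: 17.45
position: [0.5701, -0.0776, 0.1285]
tool_rot: [-0.902, 1.57, 2.357]
force: [-0.4, -0.0, 0.1]
grip_width: 0.0427
```

```bash
python3 - <<'E'
from m import *
s=eyes.grab_frame("scene")
crop("s",s,(180,170,305,300),5,"pics/ss12.png")
go([.5699,-.0778,.1281],FY+np.pi/2)
E
```

```text
from [ 0.5704 -0.0777  0.1291] shift cm [0.1  0.01 0.05] rv [ 0. -0.  0.] tooly [ 0.117 -0.993 -0.   ] t 17.5 f [-1.1  0.2 -0.1] w 0.0427
```

View pics/ss12.png

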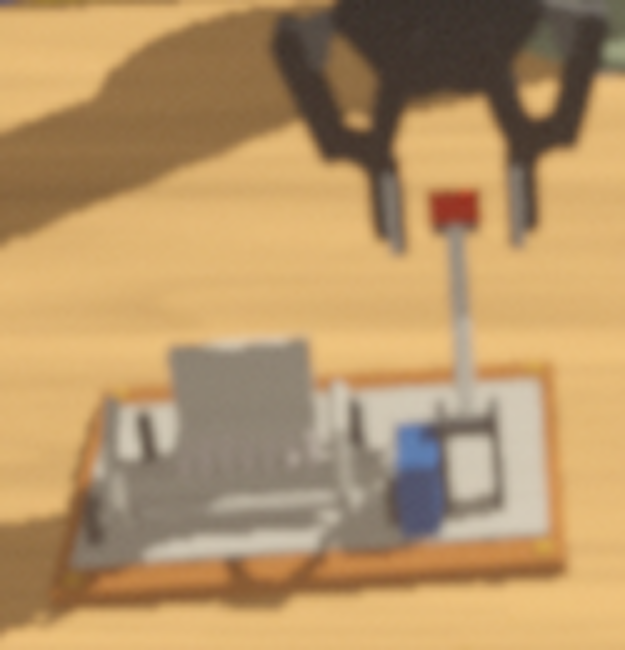

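{"api": "step_arm", "payload": {"targets": [[[0.1,0,0.05,0,0,0,0.3],[0.1,0,0.05,0,0,0,0.2],[0.1,0,0.05,0,0,0,0.2],[0.1,0,0.05,0,0,0,0.2],[0.1,0,0.05,0,0,0,0.2],[0.1,0,0.05,0,0,0,0.2]]], "grip_force": 50}}

```text
clock: 18.1
position: [0.5704, -0.0778, 0.1291]
tool_rot: [3.054, 1.569, 0.03]
force: [-1.9, 0.0, 5.9]
grip_width: 0.0211
```

```bash
python3 - <<'E'
from m import *
go([.5299,-.082,.0534],FY+np.pi/2)
E
```

```text
from [ 0.5704 -0.0778  0.1291] shift cm [ 7.56 -0.06  4.08] rv [ 0.    -0.002 -0.   ] tooly [ 0.117 -0.993  0.   ] t 18.1 f [-1.9  0.   5.9] w 0.0211
```

{"api": "step_arm", "payload": {"targets": [[[0.25,0,0.37,0,0,0,0.2],[0.52,0,0.73,0,0,0,0.2],[0.81,0,1.08,0,0,0,0.2],[1.12,0,1.41,0,0,0,0.2],[1.44,0,1.73,0,0,0,0.2],[1.78,0,2.02,0,0,0,0.2],[2.13,0,2.3,0,0,0,0.2],[2.49,0,2.57,0,0,0,0.2],[2.87,0,2.82,0,0,0,0.2],[3.26,0,3.04,0,0,0,0.2]]]}}

```text
clock: 19.1
position: [0.542, -0.0815, 0.0983]
tool_rot: [2.989, 1.564, -0.036]
force: [0.1, 0.0, 19.1]
grip_width: 0.0206
```

```bash
python3 - <<'E'
from m import *
s=eyes.grab_frame("scene")
crop("s",s,(180,170,305,300),5,"pics/ss13.png")
go([.5299,-.082,.0534],FY+np.pi/2)
E
```

```text
from [ 0.5415 -0.0815  0.0977] shift cm [ 4.42 -0.09  1.19] rv [ 0.    -0.006 -0.001] tooly [ 0.116 -0.993  0.001] t 19.15 f [ 5.   0.5 11.2] w 0.0208
```

View pics/ss13.png

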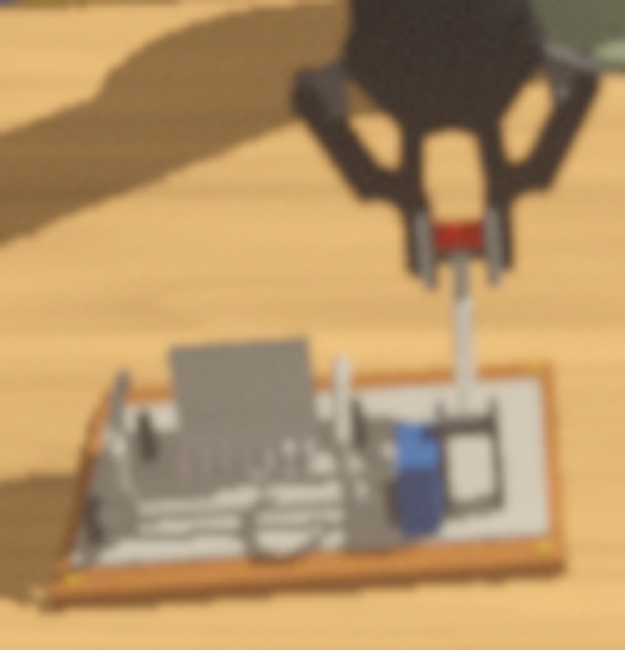

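{"api": "step_arm", "payload": {"targets": [[[0.52,-0.02,0.29,0,0,0,0.2],[0.92,-0.04,0.48,0,0,0,0.2],[1.34,-0.06,0.64,0,0,0,0.2],[1.77,-0.08,0.79,0,0,0,0.2],[2.2,-0.09,0.91,0,0,0,0.2],[2.64,-0.09,1.01,0,0,0,0.2],[3.08,-0.09,1.09,0,0,0,0.2],[3.53,-0.09,1.14,0,0,0,0.2],[3.9,-0.09,1.17,0,0,0,0.2],[3.9,-0.09,1.17,0,0,0,0.2]]]}}

```text
clock: 20.15
position: [0.5302, -0.0821, 0.0589]
tool_rot: [2.972, 1.564, -0.053]
force: [-1.4, -0.8, 0.7]
grip_width: 0.0209
```

```bash
python3 - <<'E'
from m import *
go([.5299,-.082,.0534],FY+np.pi/2)
E
```

```text
from [ 0.5302 -0.0821  0.0589] shift cm [ 0.55 -0.02  0.03] rv [-0.    -0.006 -0.001] tooly [ 0.116 -0.993  0.001] t 20.15 f [-1.4 -0.8  0.7] w 0.0209
```

{"api": "step_arm", "payload": {"targets": [[[0.1,0,0,0,0,0,0.2],[0.2,0,0.01,0,0,0,0.2],[0.3,0,0.01,0,0,0,0.2],[0.4,0,0.02,0,0,0,0.2],[0.45,0,0.02,0,0,0,0.2],[0.45,0,0.02,0,0,0,0.2]]]}}

```text
clock: 20.75
position: [0.5299, -0.0823, 0.0549]
tool_rot: [2.949, 1.564, -0.076]
force: [-3.5, -1.6, 4.2]
grip_width: 0.021
```

{"api": "step_arm", "payload": {"targets": [[[0.04,0,0,0,0,0,0.2],[0.08,0,0,0,0,0,0.2],[0.08,0,0,0,0,0,0.2]]]}}

```text
clock: 21.05
position: [0.5299, -0.0824, 0.0544]
tool_rot: [2.932, 1.564, -0.093]
force: [-3.7, -0.8, 4.8]
grip_width: 0.0206
```

{"api": "step_arm", "payload": {"targets": [[[0.04,0,0,0,0,0,0.2],[0.08,0,0,0,0,0,0.2],[0.08,0,0,0,0,0,0.2]]]}}

```text
clock: 21.35
position: [0.5299, -0.0824, 0.0538]
tool_rot: [2.925, 1.564, -0.101]
force: [-3.9, -0.4, 5.9]
grip_width: 0.0211
```

{"api": "step_arm", "payload": {"targets": [[[0.03,0,0,0,0,0,0.2],[0.06,0,0,0,0,0,0.2],[0.06,0,0,0,0,0,0.2]]]}}

```text
clock: 21.65
position: [0.53, -0.0824, 0.0534]
tool_rot: [2.921, 1.564, -0.104]
force: [-3.5, -0.9, 4.1]
grip_width: 0.021
```

{"api": "step_arm", "payload": {"targets": [[[0.03,0,0,0,0,0,0.2],[0.06,0,0,0,0,0,0.2],[0.06,0,0,0,0,0,0.2]]]}}

```text
clock: 21.95
position: [0.5299, -0.0824, 0.0528]
tool_rot: [2.921, 1.564, -0.105]
force: [-3.9, -0.8, 5.0]
grip_width: 0.0207
```

{"api": "step_arm", "payload": {"targets": [[[0.03,0,0,0,0,0,0.2],[0.06,0,0,0,0,0,0.2],[0.06,0,0,0,0,0,0.2]]]}}

```text
clock: 22.25
position: [0.5299, -0.0825, 0.0521]
tool_rot: [2.913, 1.564, -0.112]
force: [-4.1, -0.5, 4.0]
grip_width: 0.021
```

{"api": "step_arm", "payload": {"targets": [[[0.03,0,0,0,0,0,0.2],[0.06,0,0,0,0,0,0.2],[0.06,0,0,0,0,0,0.2]]]}}

```text
clock: 22.55
position: [0.5298, -0.0825, 0.0515]
tool_rot: [2.914, 1.564, -0.112]
force: [-5.9, -0.0, 5.1]
grip_width: 0.0209
```

```bash
python3 - <<'E'
from m import *
s=eyes.grab_frame("scene")
crop("s",s,(180,170,305,300),5,"pics/ss14.png")
go([.5299,-.082,.0534],FY+np.pi/2)
E
```

```text
from [ 0.5298 -0.0825  0.0515] shift cm [-0.19 -0.05 -0.01] rv [-0.001 -0.006 -0.001] tooly [ 0.116 -0.993  0.001] t 22.6 f [-4.1 -0.5  4.9] w 0.0209
```

View pics/ss14.png

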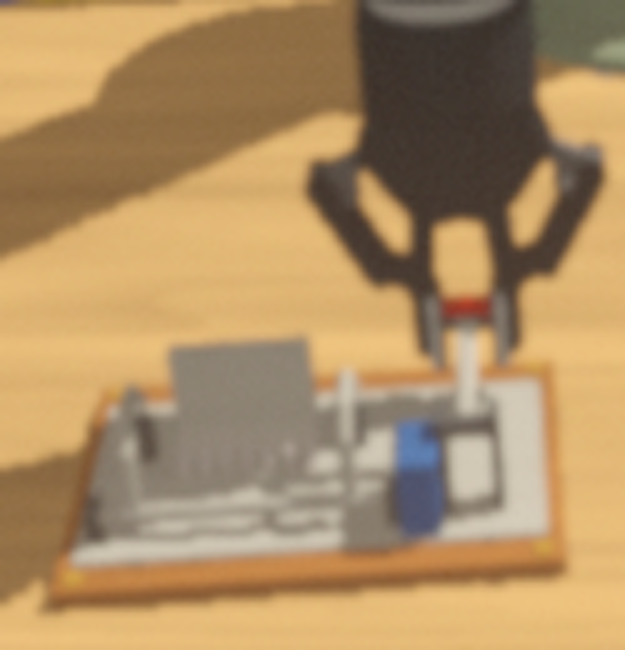

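{"api": "step_arm", "payload": {"targets": [[[0.03,0,0,0,0,0,0.2],[0.06,0,0,0,0,0,0.2],[0.06,0,0,0,0,0,0.2]]]}}

```text
clock: 22.9
position: [0.5299, -0.0825, 0.0509]
tool_rot: [2.917, 1.564, -0.108]
force: [-3.9, -0.8, 4.1]
grip_width: 0.021
```

{"api": "step_arm", "payload": {"targets": [[[0.03,0,0,0,0,0,0.2],[0.06,0,0,0,0,0,0.2],[0.09,0,0,0,0,0,0.2],[0.09,0,0,0,0,0,0.2]]]}}

```text
clock: 23.3
position: [0.5299, -0.0825, 0.0499]
tool_rot: [2.912, 1.564, -0.113]
force: [-4.6, -1.2, 3.4]
grip_width: 0.021
```

{"api": "step_arm", "payload": {"targets": [[[0.03,0,0,0,0,0,0.2],[0.06,0,0,0,0,0,0.2],[0.09,0,0,0,0,0,0.2],[0.09,0,0,0,0,0,0.2]]]}}

```text
clock: 23.7
position: [0.5299, -0.0825, 0.049]
tool_rot: [2.918, 1.564, -0.107]
force: [-4.2, -0.5, 2.8]
grip_width: 0.0207
```

```bash
python3 - <<'E'
from m import *
s=eyes.grab_frame("scene");cv2.imwrite("pics/s15.png",s[:,:,::-1])
s0=cv2.imread("pics/scene0.png")
a=cv2.resize(s0[215:285,190:300],None,fx=5,fy=5,interpolation=cv2.INTER_CUBIC)
b=cv2.resize(s[215:285,190:300,::-1],None,fx=5,fy=5,interpolation=cv2.INTER_CUBIC)
cv2.imwrite("pics/cmp15.png",cv2.resize(np.vstack([a,b]),None,fx=.85,fy=.85))
E
```

```text
(no output)
```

View pics/cmp15.png

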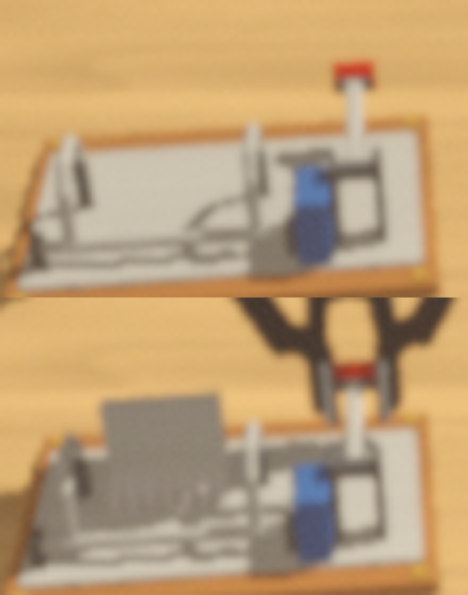

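{"api": "step_arm", "payload": {"targets": [[[0,0,0,0,0,0,0.35],[0,0,0,0,0,0,0.45],[0,0,0,0,0,0,0.45],[-2,0,0,0,0,0,0.45],[-5,0,0,0,0,0,0.45],[-5.5,0,0,0,0,0,0.2],[-5.5,0,0,0,0,0,0.0],[-5.5,0,0,0,0,0,0.0],[-5.5,0,0,0,0,0,0.0]]]}}

```text
clock: 24.65
position: [0.5291, -0.0823, 0.1031]
tool_rot: [2.909, 1.566, -0.116]
force: [0.8, 0.1, -0.1]
grip_width: 0.0001
```

```bash
python3 - <<'E'
from m import *
s=eyes.grab_frame("scene");cv2.imwrite("pics/s16.png",s[:,:,::-1])
crop("s",s,(190,190,300,285),6,"pics/ss16.png")
for n,im in(("0",cv2.imread("pics/scene0.png")),("16",s[:,:,::-1])):
    h=im[225:240,262:284].astype(int);w=np.clip(h[:,:,2]-h[:,:,1]-75,0,None);ys,xs=np.mgrid[225:240,262:284];print(n,(w*xs).sum()/w.sum(),(w*ys).sum()/w.sum())
go([.5299,-.082,.0825],FY+np.pi/2)
E
```

```text
0 272.95302713987473 230.84864300626305
16 273.2977022977023 231.36363636363637
from [ 0.5291 -0.0824  0.1031] shift cm [ 2.06 -0.03 -0.07] rv [-0.    -0.005 -0.001] tooly [ 0.116 -0.993  0.001] t 24.7 f [-0.3  0.4  0.1] w -0.0
```

View pics/ss16.png

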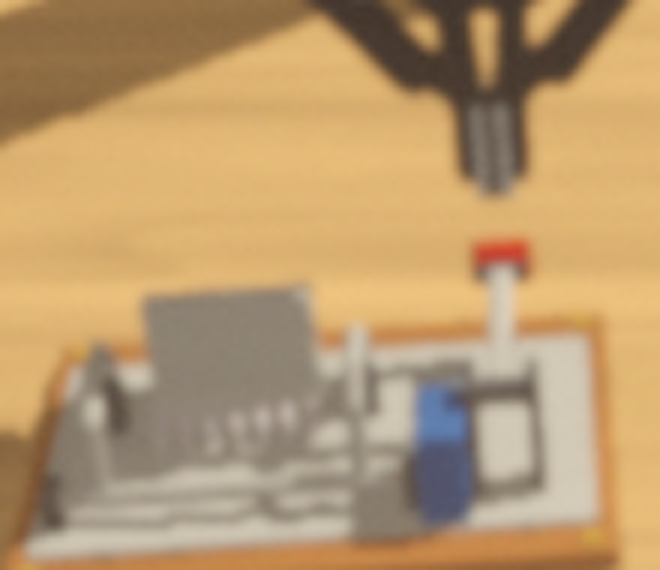

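{"api": "step_arm", "payload": {"targets": [[[0.6,0,-0.05,0,0,0,0],[1.2,0,-0.05,0,0,0,0],[1.7,0,-0.05,0,0,0,0],[1.9,0,-0.05,0,0,0,0],[1.9,0,-0.05,0,0,0,0]]]}}

```text
clock: 25.2
position: [0.5295, -0.0823, 0.0836]
tool_rot: [2.908, 1.566, -0.117]
force: [0.5, -0.4, 0.1]
grip_width: 0.0
```

{"api": "step_arm", "payload": {"targets": [[[0.08,0,0,0,0,0,0],[0.16,0,0,0,0,0,0],[0.24,0,0,0,0,0,0],[0.24,0,0,0,0,0,0]]]}}

```text
clock: 25.6
position: [0.5295, -0.0823, 0.0813]
tool_rot: [2.898, 1.566, -0.127]
force: [-0.1, -0.7, -0.6]
grip_width: -0.0001
```

{"api": "step_arm", "payload": {"targets": [[[0.04,0,0,0,0,0,0],[0.08,0,0,0,0,0,0],[0.08,0,0,0,0,0,0]]]}}

```text
clock: 25.9
position: [0.5295, -0.0823, 0.0805]
tool_rot: [2.903, 1.566, -0.123]
force: [-0.6, 0.1, -0.4]
grip_width: -0.0
```

{"api": "step_arm", "payload": {"targets": [[[0.03,0,0,0,0,0,0],[0.05,0,0,0,0,0,0],[0.05,0,0,0,0,0,0]]]}}

```text
clock: 26.2
position: [0.5295, -0.0823, 0.0799]
tool_rot: [2.902, 1.566, -0.124]
force: [-1.2, -0.7, 1.8]
grip_width: 0.0002
```

{"api": "step_arm", "payload": {"targets": [[[0.03,0,0,0,0,0,0],[0.03,0,0,0,0,0,0]]]}}

```text
clock: 26.4
position: [0.5296, -0.0823, 0.0798]
tool_rot: [2.907, 1.566, -0.119]
force: [-1.3, 0.6, 4.5]
grip_width: -0.0
```

{"api": "step_arm", "payload": {"targets": [[[0.03,0,0,0,0,0,0],[0.03,0,0,0,0,0,0]]]}}

```text
clock: 26.6
position: [0.5296, -0.0824, 0.0796]
tool_rot: [2.89, 1.566, -0.135]
force: [-2.5, 0.5, 6.8]
grip_width: -0.0004
```

{"api": "step_arm", "payload": {"targets": [[[0.04,0,0,0,0,0,0],[0.04,0,0,0,0,0,0]]]}}

```text
clock: 26.8
position: [0.5296, -0.0824, 0.0795]
tool_rot: [2.875, 1.566, -0.151]
force: [-2.6, 0.2, 8.8]
grip_width: -0.0003
```

{"api": "step_arm", "payload": {"targets": [[[0.06,0,0,0,0,0,0],[0.06,0,0,0,0,0,0]]]}}

```text
clock: 27.0
position: [0.5296, -0.0825, 0.0792]
tool_rot: [2.849, 1.566, -0.176]
force: [-3.8, 0.2, 12.2]
grip_width: 0.0001
```

{"api": "step_arm", "payload": {"targets": [[[0.07,0,0,0,0,0,0],[0.07,0,0,0,0,0,0],[0.07,0,0,0,0,0,0]]]}}

```text
clock: 27.3
position: [0.5297, -0.0827, 0.079]
tool_rot: [2.814, 1.565, -0.212]
force: [-4.0, 0.0, 14.9]
grip_width: -0.0
```

{"api": "step_arm", "payload": {"targets": [[[0.07,0,0,0,0,0,0],[0.07,0,0,0,0,0,0],[0.07,0,0,0,0,0,0],[0.0,0,0,0,0,0,0],[-0.1,0,0,0,0,0,0],[-1,0,0,0,0,0,0],[-4,0,0,0,0,0,0],[-8,0,0,0,0,0,0],[-12,0,0,0,0,0,0],[-14,0,0,0,0,0,0]]]}}

```text
clock: 28.3
position: [0.5297, -0.0826, 0.2228]
tool_rot: [2.881, 1.562, -0.145]
force: [0.0, 0.2, -0.8]
grip_width: 0.0
```

```bash
python3 - <<'E'
from m import *
s=eyes.grab_frame("scene")
crop("s",s,(190,190,300,285),6,"pics/ss17.png")
for n,im in(("0",cv2.imread("pics/scene0.png")),("17",s[:,:,::-1])):
    h=im[225:240,262:284].astype(int);w=np.clip(h[:,:,2]-h[:,:,1]-75,0,None);ys,xs=np.mgrid[225:240,262:284];print(n,(w*xs).sum()/w.sum(),(w*ys).sum()/w.sum())
go([.5299,-.082,.0825],FY+np.pi/2)
E
```

```text
0 272.95302713987473 230.84864300626305
17 272.9136612021858 231.96830601092896
from [ 0.5305 -0.0827  0.2246] shift cm [14.21 -0.12  0.21] rv [-0.001 -0.011 -0.003] tooly [ 0.115 -0.993  0.003] t 28.35 f [ 1.7 -0.   4.5] w -0.0
```

View pics/ss17.png

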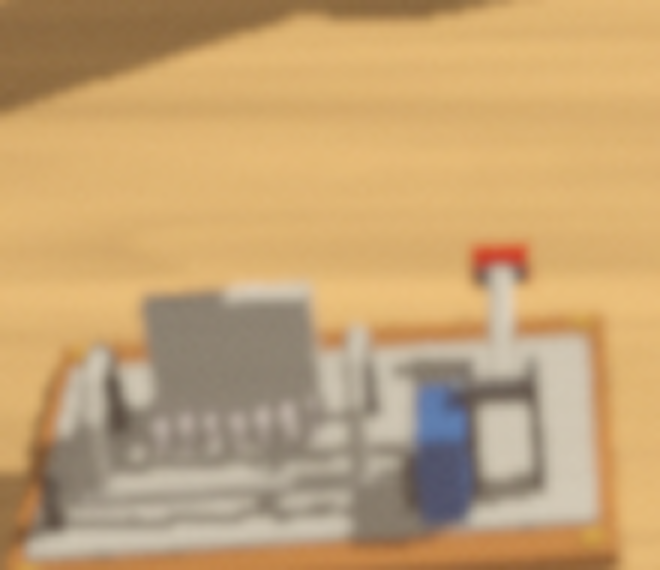

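```bash
python3 - <<'E'
from m import *
print(bot.job_done())
E
```

```text
the job is handed in; nothing more can be done
None
```

I opened the arches, seated the steel segment over both posts, closed and pressed the lever, and handed the job in at about 28 s of the 72 s limit. The hand-in gives no verdict.

- **Opening:** I pinched the red roller and raised it along its arc, then let go when the force reversed near the upper stop. The pictures showed both arches standing open.
- **Placing:** The segment slid down over both posts with almost no side force. It touched the plate with about 8 N, and both posts were visible through the foot.
- **Closing:** I brought the lever down with the pinch. The roller slipped a few millimetres between the pads, so I could not press it firmly that way. I let go and pressed its top with the closed fingertips instead. The force rose steadily to 14.9 N over about 0.9 mm at the home height, which fits the lower stop. I held there 0.3 s and then backed off; the force during the hold was not read and was probably a little higher.

**Last checks:** The final picture shows the arches closed over the seated segment and the gripper well clear. Two things did not line up exactly:
- **Roller height:** the roller showed about 1 pixel (roughly 2 mm) lower than in the first picture. It may not have started exactly at home, or the shading changed.
- **Camera offset:** the two cameras disagreed by 2–4 mm on where the fixture was, so I chose the final position by comparing the segment with the posts in the scene view.

The arm stayed away from the loose parts and look-alikes, but I did not re-measure the bystanders at the end.

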